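# Unclip the empty tray of a tea caddy set

## Task

Two open trays are clicked onto the two sides of the grey dock that is fixed to the worktop. Pull the empty green tray straight off the dock, against its snap clip, and keeping it level, and leave it standing flat on the worktop about a hand's width clear of the dock, so that it can be washed. The white tray with the sachets must stay clicked on with its sachets inside; leave the other things where they are.

Things in the scene. Friction and masses are not known exactly. Their poses are not given: they have to be found in the camera images.
- dock: Fixed grey block, 124 (its x) x 64 (its y) x 47 mm tall; origin at the centre of its underside. One tray is clicked onto its +y side, one onto its -y side; which is which varies. Sprung rollers hold each tray's tongue: about 8 to 16 N of straight pull along the dock's y, away from it, snaps a tray free; then it slides freely. A tray cannot be lifted off while clicked on.
- green_tray: Loose green open tray, empty, 120 (its x) x 100 (its y) x 44 mm tall, walls and floor 5 mm thick, about 0.3 kg; origin at the centre of its underside. From the middle of each 120 mm wall a round-headed tongue sticks out 28 mm, 17 to 29 mm above the worktop; one is in the dock. Clicked on, its origin is 82.5 mm from the dock's. Closed fingertips fit inside to pull its outer wall.
- white_tray: Loose white tray of the same shape and size, holding two sachets, clicked onto the other side of the dock, origin 82.5 mm from the dock's. It must stay clicked on.
- sachet_red: Red foil sachet 48 x 68 x 10 mm lying in the white tray; origin at the centre of its underside.
- sachet_blue: Blue foil sachet 48 x 68 x 10 mm lying in the white tray; origin at the centre of its underside.
- tea_jar: Glass jar with a yellow lid, 84 mm across, 142 mm tall, a bystander behind on the right; origin at the centre of its underside.
- mug_red: Red patterned mug, 90 x 122 x 87 mm, a bystander behind on the right; origin at the centre of its underside.
Mind the look-alikes: they are no part of the job. There is more than one size of the sachet_red; the job needs the larger. Leave any blue look-alike of the dock alone.

How it is judged:
By the outcome, as a careful person would: the job done as asked, in the order asked, and still so for the second after the job is handed in, with the robot touching nothing.
It also fails if it takes over 29 s, if anything falls off the work surface, if the arm or the gripper's body presses on something with over 40 N, if the wrist force passes 120 N, or if a joint passes its speed limit or range.

## Robot

A 7-joint arm with a two-finger parallel gripper is mounted at the origin on a cart in front of the work surface, level with it; the furniture and walls round the work are solid. World frame = base frame: x ahead of the robot, y to its left, z up, the work surface at z = 0. Lengths are in m, angles in degrees, forces in N, time in s.
With the tool pointing down it reaches from about 0.4 to 0.85 m from the base axis. Payload 6.9 kg.
Tool frame: the origin (TCP) lies at the very end of the fingers, on their centre line; the grasp point (between the pads) lies 19 mm behind it; z points along the fingers, y is the direction in which the jaws open and shut (so a half turn about z gives the same grasp; the last joint's range is limited). The gripper opens to 85 mm and grips with 20 to 120 N. Pads are 22 mm wide; open, the fingers measure 114 mm over their backs; the gripper's body (76 mm by 85 mm) begins 54 mm behind the grasp point. The pads swing forward as they close: fully open they stand 13 mm farther back than shut.
Start: joints at [-66.492, 29.078, -13.613, 85.955, 7.202, 65.827, -8.869], TCP at [0.188, 0.596, 0.231] pointing down, gripper open.
Joint ranges: [-176.47, 176.47], [-13.61, 117.27], [-81.72, 77.17], [0.22, 143.17], [-87.28, 267.28], [10, 112.55], [-165.47, 165.47]. Speed limits (degrees/s): [136.94, 136.94, 180, 180, 180, 180, 180].

## Interface

Orientations are given as a 3x3 rotation matrix whose columns are the frame's x, y, z axes.
In Python, from rig import ctrl, camera, sign_off gives the robot as it stands.
- The arm moves only by the tool jog_arm, never from a script. Its argument "series" is a list of rows, each a list of 6 numbers: the shift along the tool's x, y, z in units of 0.08 m (1.0 is 0.08 m), then the turn, a rotation vector about the tool's x, y, z in units of 2 rad (1.0 is 2 rad). A call has 1 to 20 rows; each row shifts and turns the pose as measured when the row begins, along the tool's axes as they then stand; what a row does not reach is not made up. A row lasts 1/12 s, in which the tool goes at most 41.7 mm and 7.16 degrees, less where a joint would pass 70% of its speed; a pose out of reach is approached as far as the arm can. A call with a number of a shift or a turn outside -1 to 1 is refused whole. A call with a gripper value outside its range is refused whole. "gripper" is the gripper command: -1 is shut, 1 is fully open, values between are in proportion, set as the call begins (left out, the last holds). The fingers move at their own pace and stop on an object; the grip force is fixed at half the most. Time passes only in rows, so rows that do not move let the fingers close. It gives the time, the measured TCP pose, the force and the opening at its end, in the units of the state.
- ctrl.observe(): the state, without advancing time (a new reading comes with each control period).
- camera(name): name is "scene" or "side" or "wrist"; returns a dict with "pixels" (400x640x3 uint8, blue, green, red), "mtx" (3x3 intrinsics, pixels), "extrinsics" (4x4, takes a point from camera to world coordinates). Camera axes: x right, y down, z forward; pixel columns grow to the right and rows downward; lengths in m; the calibration is good to about 2 mm. The wrist camera is an equidistant fisheye: a pixel r from the principal point sees the ray r / f radians off the axis. A picture is of the moment at which its call begins. There is no depth.
- sign_off(): hands the job in, once; it reports no verdict.
The state is a dict: "t": time; "joints": joint angles; "joint_velocities": joint speeds; "joint_torque": joint torques, N m; "ee_pos": TCP position; "tool_rot": TCP orientation; "wrist_force": force on the tool from outside, world axes, zero at the start; "ft_torque": the same for the moment, N m; "finger_gap": finger opening in m.
Only numpy, scipy, OpenCV 4.12 (cv2) and the standard library are available. Lean on these libraries where they do the work, as an engineer would, in place of code of your own. Each camera call takes 0.05 s, during which the arm holds its last target. There are 200 camera calls.

## Working session

There is one attempt and no reset: what is moved stays moved. The work goes in short steps, Python scripts to look and compute and a tool call to move; the robot and the scene stay as the last step left them, time stands still between calls to the robot, and variables do not carry over. Pictures are saved under pics/ and viewed, about 8 in all and at most 12, crops included, and the job is handed in when it is done.

Besides the shell and the picture viewer there is one more tool, called after ">>>" as name([rows], argument=value, ...), one row to a line, values as JSON. jog_arm: Moves the arm, as the interface text tells. Its arguments: {"type":"object","properties":{"series":{"type":"array","items":{"type":"array","items":{"type":"number"}}},"gripper":{"type":"number"}},"required":["series"]}

```bash
mkdir -p pics
cat > h.py <<'E'
import numpy as np, cv2
from rig import ctrl, camera, sign_off
def ray(c,u,v,fish=False):
    K,T=c["mtx"],np.array(c["extrinsics"]);x=(u-K[0][2])/K[0][0];y=(v-K[1][2])/K[1][1]
    if fish:
        r=np.hypot(x,y);d=np.array([x/r*np.sin(r),y/r*np.sin(r),np.cos(r)]) if r>0 else np.array([0,0,1.])
    else: d=np.array([x,y,1.])
    return T[:3,3],T[:3,:3]@d
def onz(c,u,v,z,fish=False):
    o,d=ray(c,u,v,fish); return o+d*(z-o[2])/d[2]
E
python3 - <<'E'
from h import *
s=ctrl.observe();print(s["t"],s["ee_pos"],s["tool_rot"],s["finger_gap"])
for n in("scene","side"):
    c=camera(n);cv2.imwrite(f"pics/{n}0.png",c["pixels"]);print(n,np.round(c["extrinsics"],3).tolist())
E
```

```text
0.0 [0.18749131 0.59567341 0.23042325] [[-9.53894222e-01  3.00142584e-01 -4.92058882e-04]
 [ 3.00142981e-01  9.53892600e-01 -1.76029328e-03]
 [-5.89676482e-05 -1.82682161e-03 -9.99998330e-01]] 0.08550327847112944
scene [[-0.595, -0.591, 0.545, 0.129], [-0.804, 0.43, -0.411, 0.301], [0.008, -0.682, -0.731, 0.649], [0.0, 0.0, 0.0, 1.0]]
side [[-0.967, -0.118, 0.227, 0.339], [-0.255, 0.387, -0.886, 0.956], [0.017, -0.915, -0.404, 0.52], [0.0, 0.0, 0.0, 1.0]]
```

View pics/scene0.png

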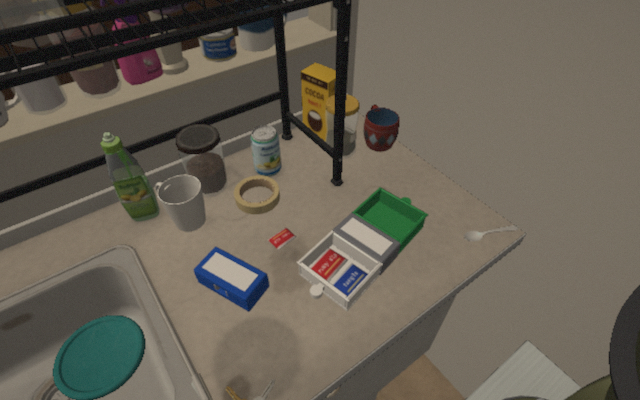

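View pics/side0.png

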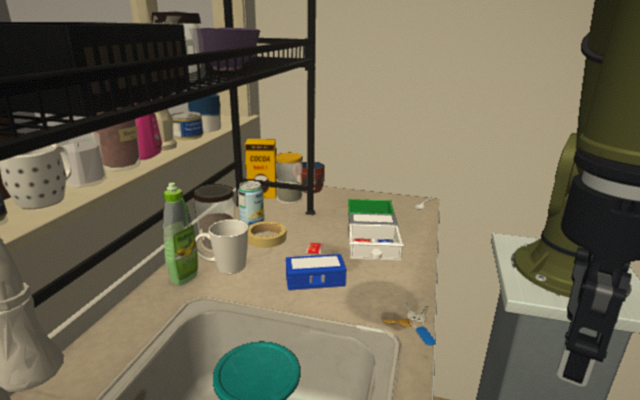

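The scene view shows the green tray at (390,218), the grey dock at (367,242) with a white label on top, and the white tray with its sachets at (341,266). The look-alikes are the blue dock (232,278) and the small red sachet (282,238). A rack post stands at (337,180), the jar at (343,118), the mug at (380,130) and the spoon at (490,233).

Run:
```python
from h import *
c=camera("scene");im=c["pixels"];hsv=cv2.cvtColor(im,cv2.COLOR_BGR2HSV)
m=cv2.inRange(hsv,(50,120,40),(80,255,255));m[:180]=0;m[:,:340]=0
cn=max(cv2.findContours(m,0,1)[0],key=cv2.contourArea);print(cv2.contourArea(cn))
h=cv2.approxPolyDP(cv2.convexHull(cn),3,True)[:,0];
for p in h: print(p,np.round(onz(c,*p,.044),3)[:2])
for n,p in dict(dockcorner_l=(333,229),r=(378,258),post=(337,184)).items(): print(n,np.round(onz(c,*p,.047 if n!='post' else 0),3))
cv2.imwrite("pics/crop.png",cv2.resize(im[170:320,280:480],None,fx=4,fy=4,interpolation=cv2.INTER_CUBIC))
```

```text
2136.5
[379 188] [ 0.548 -0.167]
[409 199] [ 0.484 -0.197]
[426 214] [ 0.432 -0.194]
[421 227] [ 0.414 -0.16 ]
[400 250] [ 0.397 -0.085]
[353 212] [ 0.526 -0.075]
dockcorner_l [ 0.513 -0.011  0.047]
r [ 0.407 -0.037  0.047]
post [ 0.648 -0.128  0.   ]
```

View pics/crop.png

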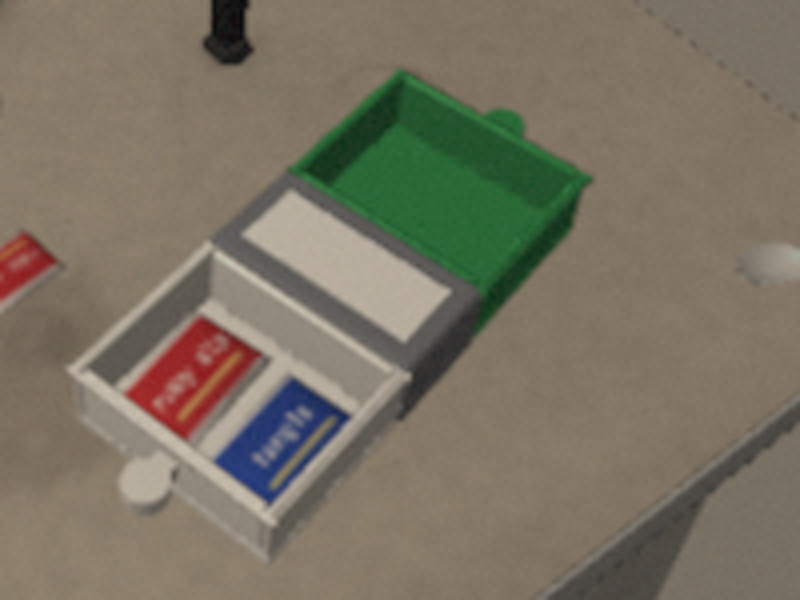

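The crop confirms it: the empty green tray has its outer tongue at crop (505,122), the grey dock is labelled white, and both full-size sachets lie in the white tray. The small red sachet is off to the left. Next I fit the frame from the crop corners.

Run:
```python
from h import *
c=camera("scene")
f=lambda u,v,z:onz(c,280+u/4,170+v/4,z)[:2]
g1,g2=f(401,70,.044),f(592,180,.044)
d=[f(290,172,.047),f(480,290,.047),f(403,370,.047),f(212,243,.047)]
w1,w2=f(70,370,.044),f(270,520,.044)
for n,a in (("g",[g1,g2]),("d",d),("w",[w1,w2])): print(n,np.round(a,3).tolist())
print("g width",np.hypot(*(g1-g2)),"dock",[np.hypot(*(d[i]-d[(i+1)%4])) for i in range(4)], "total", np.hypot(*((g1+g2)/2-(w1+w2)/2)))
D=np.mean(d,0);G=(g1+g2)/2;W=(w1+w2)/2
y=(G-W);y/=np.hypot(*y);print("dock c",D,(G+W)/2,"pull dir",y,np.degrees(np.arctan2(y[1],y[0])),"edge dir",np.degrees(np.arctan2(*(g1-g2)[::-1])),np.degrees(np.arctan2(*(d[0]-d[1])[::-1])))
print("outer wall mid",G)
s=ctrl.observe();print(np.round(s["tool_rot"],3))
```

```text
g [[0.547, -0.17], [0.428, -0.196]]
d [[0.523, -0.07], [0.409, -0.096], [0.396, -0.034], [0.509, -0.009]]
w [[0.49, 0.09], [0.374, 0.063]]
g width 0.12209132611467621 dock [np.float64(0.11684797033729885), np.float64(0.06304341828232633), np.float64(0.11566948237823847), np.float64(0.06304335867633476)] total 0.26527318373383535
dock c [ 0.45931494 -0.05223917] [ 0.45958033 -0.053158  ] pull dir [ 0.21107527 -0.97746981] -77.8146268434915 edge dir 12.07346156243834 12.827927711309012
outer wall mid [ 0.48757664 -0.18280627]
[[-0.954  0.3   -0.   ]
 [ 0.3    0.954 -0.001]
 [-0.    -0.001 -1.   ]]
```

Sizes agree with the given ones: widths 122 and 117 mm against 120 and 124, and 265 mm overall against 265. The dock is at (0.4595, -0.053) and the pull direction is (0.211, -0.977). I move over with the fingers closing.

>>> jog_arm([
  [-0.32,-0.35,0,0,0,0],
  [-0.32,-0.35,0,0,0,0],
  [-0.32,-0.35,0,0,0,0],
  [-0.32,-0.35,0,0,0,0],
  [-0.32,-0.35,0,0,0,0],
  [-0.32,-0.35,0,0,0,0],
  [-0.32,-0.35,0,0,0,0],
  [-0.32,-0.35,0,0,0,0],
  [-0.32,-0.35,0,0,0,0],
  [-0.32,-0.35,0,0,0,0],
  [-0.27,-0.38,0,0,0,0],
  [-0.27,-0.38,0,0,0,0],
  [-0.27,-0.38,0,0,0,0],
  [-0.27,-0.38,0,0,0,0],
  [-0.27,-0.38,0,0,0,0],
  [-0.27,-0.38,0,0,0,0],
  [-0.27,-0.38,0,0,0,0],
  [-0.27,-0.38,0,0,0,0],
], gripper=-1)

```text
t: 1.7
ee_pos: [0.4459, -0.0521, 0.2268]
tool_rot: [[-0.958, 0.285, -0.001], [0.285, 0.958, 0.003], [0.002, 0.002, -1.0]]
wrist_force: [1.2, 0.1, 0.1]
finger_gap: -0.0001
```

>>> jog_arm([
  [0,0,0.2,0,0,0.0595],
  [0,0,0.2,0,0,0.0595],
  [0,0,0.2,0,0,0.0595],
  [0,0,0.2,0,0,0.0595],
  [0,0,0.2,0,0,0.0595],
  [0,0,0.1,0,0,0.0595],
  [0,0,0,0,0,0.0595],
  [0,0,0,0,0,0.0595],
  [0,0,0,0,0,0.0595],
  [0,0,0,0,0,0],
])

```text
t: 2.53
ee_pos: [0.448, -0.0661, 0.1349]
tool_rot: [[-0.154, 0.988, 0.002], [0.988, 0.154, -0.003], [-0.003, 0.001, -1.0]]
wrist_force: [0.2, -0.7, 0.7]
finger_gap: -0.0
```

Run:
```python
from h import *
s=ctrl.observe();R=np.array(s["tool_rot"]);print(s["ee_pos"],np.degrees(np.arctan2(R[1,1],R[0,1])))
p=np.array([.211,-.9775,0]);D=np.array([.4595,-.0527,0])
for z in(.10,.012): print(R.T@(D+p*.1025+[0,0,z]-s["ee_pos"])/.08)
c=camera("wrist");cv2.imwrite("pics/w1.png",c["pixels"]);np.save("w1.npy",c,allow_pickle=True)
```

```text
[ 0.44801623 -0.06607234  0.13487875] 8.851167682262867
[-1.13452187  0.24143945  0.44018286]
[-1.1307408   0.24009191  1.54017554]
```

View pics/w1.png

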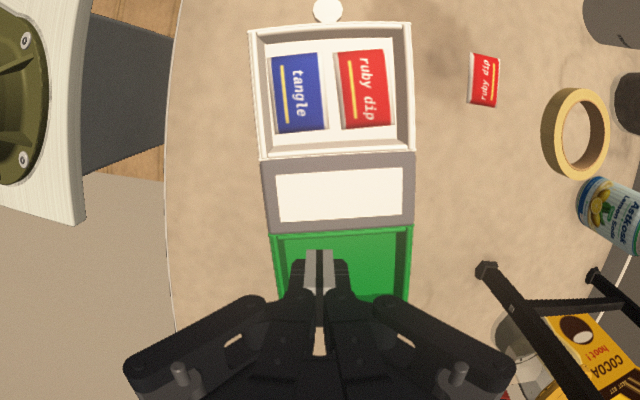

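The wrist view shows the green tray under the fingers (edges at x 272 and 411, dock edge at row 232), the dock label at (340,193), the white tray above, and both sachets inside it. Quick cross-check of the dock's position from this view.

Run:
```python
from h import *
c=np.load("w1.npy",allow_pickle=True).item()
P=[onz(c,u,v,.047,True)[:2] for u,v in((260,161),(414,152),(415,228),(269,238))]
print(np.round(P,3).tolist(),np.mean(P,0))
a=P[1]-P[0];b=P[2]-P[3];print(np.hypot(*a),np.hypot(*b),np.degrees(np.arctan2(a[1],a[0])),np.degrees(np.arctan2(b[1],b[0])))
```

```text
[[0.398, -0.036], [0.514, -0.01], [0.531, -0.072], [0.411, -0.1]] [ 0.46367395 -0.05429761]
0.11945953397207022 0.12303690725347069 12.567455901659105 12.803233636531687
```

>>> jog_arm([
  [-0.3,0.06,0,0,0,0],
  [-0.3,0.06,0,0,0,0],
  [-0.3,0.06,0,0,0,0],
  [-0.25,0.06,0,0,0,0],
  [0,0,0,0,0,0.029],
  [0,0,0.2,0,0,0],
  [0,0,0.2,0,0,0],
])

```text
t: 3.17
ee_pos: [0.4869, -0.1575, 0.1056]
tool_rot: [[-0.139, 0.99, 0.009], [0.99, 0.139, -0.005], [-0.006, 0.008, -1.0]]
wrist_force: [-0.4, -0.9, -0.1]
finger_gap: -0.0002
```

Run:
```python
from h import *
s=ctrl.observe();R=np.array(s["tool_rot"]);print(s["ee_pos"],np.degrees(np.arctan2(R[1,1],R[0,1])))
p=np.array([.211,-.9775,0]);D=np.array([.4595,-.0527,0])
for z in(.012,): print(R.T@(D+p*.1025+[0,0,z]-s["ee_pos"])/.08)
```

```text
[ 0.48688775 -0.15752249  0.10556553] 7.98768539799391
[ 0.07412491 -0.07299519  1.16858948]
```

The two dock estimates agree to 4 mm and 0.5°. I take the mean, with yaw 12.5° and the turn sign corrected, and descend.

>>> jog_arm([
  [0.02,-0.04,0,0,0,-0.04],
  [0,0,0.25,0,0,0],
  [0,0,0.25,0,0,0],
  [0,0,0.2,0,0,0],
  [0,0,0.12,0,0,0],
  [0,0,0,0,0,0],
])

```text
t: 3.67
ee_pos: [0.4845, -0.1568, 0.0359]
tool_rot: [[-0.25, 0.968, 0.01], [0.968, 0.25, -0.003], [-0.005, 0.009, -1.0]]
wrist_force: [0.8, -0.3, -0.3]
finger_gap: -0.0003
```

>>> jog_arm([
  [0,0,0.1,0,0,0.015],
  [0,0,0.1,0,0,0],
  [0,0,0.08,0,0,0],
  [0,0,0,0,0,0],
])

```text
t: 4.0
ee_pos: [0.4858, -0.1571, 0.0128]
tool_rot: [[-0.224, 0.974, 0.012], [0.975, 0.224, -0.003], [-0.005, 0.012, -1.0]]
wrist_force: [-0.3, -0.1, 0.5]
finger_gap: -0.0003
```

Run:
```python
from h import *
s=ctrl.observe();R=np.array(s["tool_rot"]);print(s["t"],s["ee_pos"],np.degrees(np.arctan2(R[1,1],R[0,1])),s["wrist_force"])
c=camera("scene");cv2.imwrite("pics/s2.png",cv2.resize(c["pixels"][150:320,280:500],None,fx=3,fy=3))
```

```text
4.0 [ 0.48576659 -0.15711361  0.01275746] 12.964531156581762 [-0.2563599  -0.10255384  0.53115462]
```

View pics/s2.png

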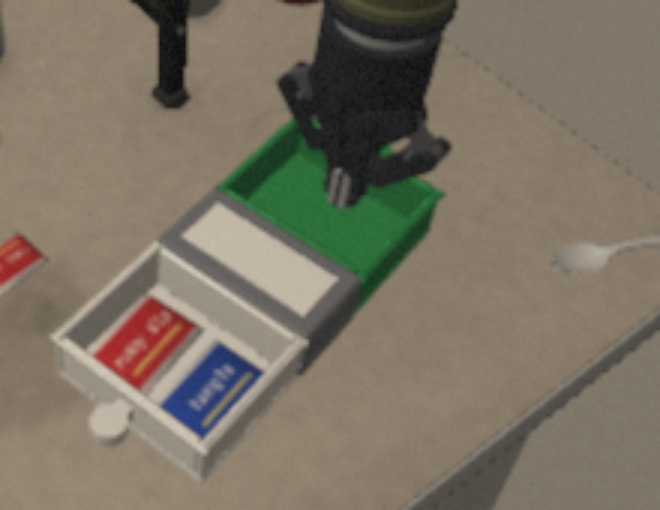

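The fingers are inside the tray at crop (340,190), centred and clear of the floor. Now I pull gently.

>>> jog_arm([
  [-0.1,0,0,0,0,0],
  [-0.08,0,0,0,0,0],
  [-0.06,0,0,0,0,0],
  [-0.06,0,0,0,0,0],
  [-0.06,0,0,0,0,0],
])

```text
t: 4.47
ee_pos: [0.4886, -0.1704, 0.0136]
tool_rot: [[-0.238, 0.971, -0.0], [0.971, 0.238, 0.021], [0.02, 0.005, -1.0]]
wrist_force: [-4.1, 17.4, 7.5]
finger_gap: 0.0
```

>>> jog_arm([
  [-0.08,0,0,0,0,0],
  [-0.08,0,0,0,0,0],
  [-0.08,0,0,0,0,0],
])

```text
t: 4.72
ee_pos: [0.4885, -0.1716, 0.0139]
tool_rot: [[-0.251, 0.968, -0.015], [0.967, 0.251, 0.046], [0.049, -0.003, -0.999]]
wrist_force: [-4.3, 17.6, 10.0]
finger_gap: 0.0001
```

>>> jog_arm([
  [-0.12,0,0.01,0,-0.03,0],
  [-0.14,0,0.01,0,-0.02,0.005],
  [-0.16,0,0.01,0,-0.015,0],
])

```text
t: 4.97
ee_pos: [0.4958, -0.1994, 0.0127]
tool_rot: [[-0.245, 0.969, 0.015], [0.967, 0.245, -0.072], [-0.074, -0.003, -0.997]]
wrist_force: [-0.0, 0.9, -0.9]
finger_gap: -0.0001
```

It snapped free: the TCP moved 28 mm and the force dropped. I check the picture and the clearance ahead (spoon, mug).

Run:
```python
from h import *
c=camera("scene");cv2.imwrite("pics/s3.png",cv2.resize(c["pixels"][90:320,280:540],None,fx=2.5,fy=2.5))
for u,v in((468,236),(515,228),(380,150),(345,150)):print(np.round(onz(c,u,v,0),3))
s=ctrl.observe();print(s["ee_pos"],s["wrist_force"])
D=np.array([.4612,-.0533]);p=np.array([.2165,-.976]);print((s["ee_pos"][:2]-D)@p,(s["ee_pos"][:2]-D)@[.976,.2165], D+.1825*p,D+.26*p)
```

```text
[ 0.358 -0.256  0.   ]
[ 0.312 -0.357  0.   ]
[ 0.683 -0.299  0.   ]
[ 0.737 -0.224  0.   ]
[ 0.49660464 -0.20164315  0.01289896] [0.71066065 0.08138856 0.38272929]
0.1524480177908331 0.0024386364808526425 [ 0.50071125 -0.23142   ] [ 0.51749 -0.30706]
```

View pics/s3.png

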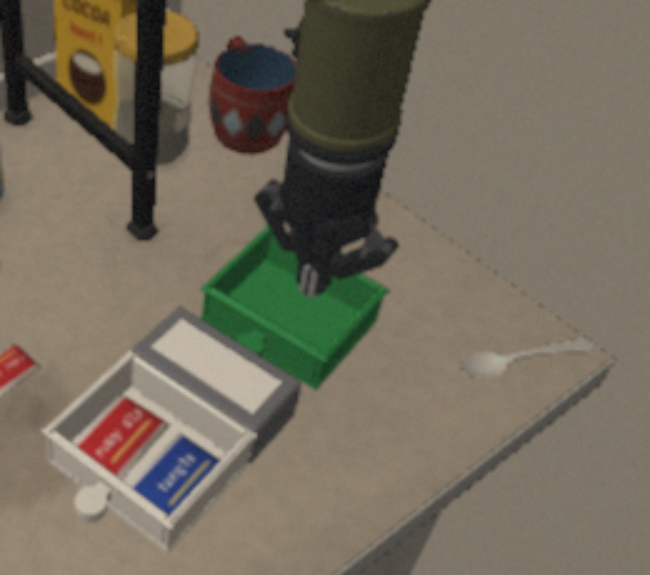

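The tray is free with its inner tongue showing at crop (255,342), the white tray is undisturbed, and the spoon, mug and post are clear of the path. I measure the tray now.

```bash
cat > m.py <<'E'
from h import *
c=camera("scene");im=c["pixels"];hsv=cv2.cvtColor(im,cv2.COLOR_BGR2HSV)
m=cv2.inRange(hsv,(50,120,40),(80,255,255));m[:170]=0;m[:,:340]=0
cn=max(cv2.findContours(m,0,1)[0],key=cv2.contourArea)
D=np.array([.4612,-.0533]);p=np.array([.2165,-.976]);q=np.array([.976,.2165])
for a in cv2.approxPolyDP(cv2.convexHull(cn),2.5,True)[:,0]:
    for z in(.044,0):
        P=onz(c,*a,z)[:2]; print(a,z,np.round(P,3),"along",round((P-D)@p,3),"lat",round((P-D)@q,3))
E
python3 m.py
```

```text
[435 205] 0.044 [ 0.439 -0.229] along 0.166 lat -0.06
[435 205] 0 [ 0.461 -0.267] along 0.209 lat -0.046
[429 218] 0.044 [ 0.421 -0.191] along 0.126 lat -0.069
[429 218] 0 [ 0.442 -0.227] along 0.165 lat -0.056
[407 243] 0.044 [ 0.401 -0.108] along 0.041 lat -0.07
[407 243] 0 [ 0.421 -0.138] along 0.074 lat -0.057
[362 216] 0.044 [ 0.507 -0.083] along 0.038 lat 0.038
[362 216] 0 [ 0.534 -0.11 ] along 0.072 lat 0.059
[362 204] 0.044 [ 0.533 -0.105] along 0.066 lat 0.059
[362 204] 0 [ 0.562 -0.134] along 0.101 lat 0.081
[388 180] 0.044 [ 0.555 -0.201] along 0.164 lat 0.06
[388 180] 0 [ 0.586 -0.237] along 0.206 lat 0.082
```

The tray has moved 33 mm and is level: both rim corners are at 0.165 m and the near wall at 0.066. About 65 mm more to go.

>>> jog_arm([
  [-0.12,0,-0.01,0,0.015,0.0],
  [-0.12,0,0,0,0.01,0],
  [-0.12,0,0,0,0.005,0],
  [-0.12,0,0,0,0,0],
  [-0.12,0,0,0,0,0],
  [-0.08,0,0,0,0,0],
  [0,0,0,0,0,0],
])

```text
t: 5.65
ee_pos: [0.5099, -0.2601, 0.0158]
tool_rot: [[-0.243, 0.97, -0.001], [0.97, 0.243, -0.013], [-0.012, -0.004, -1.0]]
wrist_force: [0.7, 0.8, -0.8]
finger_gap: 0.0001
```

```bash
python3 m.py | grep " 0.044"
```

```text
[399 170] 0.044 [ 0.565 -0.245] along 0.209 lat 0.06
[407 170] 0.044 [ 0.554 -0.26 ] along 0.221 lat 0.046
[448 190] 0.044 [ 0.453 -0.286] along 0.226 lat -0.058
[443 202] 0.044 [ 0.435 -0.249] along 0.186 lat -0.068
[422 226] 0.044 [ 0.414 -0.164] along 0.098 lat -0.07
[394 216] 0.044 [ 0.468 -0.136] along 0.082 lat -0.012
[378 202] 0.044 [ 0.517 -0.136] along 0.093 lat 0.037
[379 189] 0.044 [ 0.545 -0.165] along 0.127 lat 0.058
```

The gap between the near wall and the dock is now about 95 mm, a hand's width. I back off the wall and lift straight out.

>>> jog_arm([
  [0.12,0,0,0,0,0],
  [0.1,0,0,0,0,0],
  [0,0,-0.2,0,0,0],
  [0,0,-0.3,0,0,0],
  [0,0,-0.4,0,0,0],
  [0,0,-0.4,0,0,0],
  [0,0,-0.4,0,0,0],
  [0,0,-0.4,0,0,0],
  [0,0,-0.3,0,0,0],
  [0,0,-0.1,0,0,0],
  [0,0,0,0,0,0],
  [0,0,0,0,0,0],
])

```text
t: 6.7
ee_pos: [0.5022, -0.22, 0.2213]
tool_rot: [[-0.26, 0.966, -0.008], [0.966, 0.26, -0.003], [-0.001, -0.008, -1.0]]
wrist_force: [0.2, -0.3, 0.1]
finger_gap: 0.0001
```

```bash
sed -i 's/m\[:170\]/m[:155]/' m.py; python3 m.py
python3 - <<'E'
from h import *
a=camera("scene")["pixels"][60:320,260:540];b=camera("side")["pixels"][130:300,260:460]
cv2.imwrite("pics/f.png",np.hstack([cv2.resize(a,(420,390)),cv2.resize(b,(380,390))]))
E
```

```text
[402 167] 0.044 [ 0.568 -0.258] along 0.223 lat 0.06
[402 167] 0 [ 0.6   -0.298] along 0.269 lat 0.083
[428 176] 0.044 [ 0.511 -0.284] along 0.236 lat -0.002
[428 176] 0 [ 0.539 -0.327] along 0.283 lat 0.016
[448 190] 0.044 [ 0.453 -0.286] along 0.226 lat -0.058
[448 190] 0 [ 0.477 -0.329] along 0.272 lat -0.045
[443 202] 0.044 [ 0.435 -0.249] along 0.186 lat -0.068
[443 202] 0 [ 0.457 -0.289] along 0.229 lat -0.055
[422 226] 0.044 [ 0.414 -0.164] along 0.098 lat -0.07
[422 226] 0 [ 0.435 -0.197] along 0.135 lat -0.057
[394 216] 0.044 [ 0.468 -0.136] along 0.082 lat -0.012
[394 216] 0 [ 0.492 -0.168] along 0.119 lat 0.005
[378 201] 0.044 [ 0.519 -0.138] along 0.095 lat 0.038
[378 201] 0 [ 0.548 -0.17 ] along 0.133 lat 0.059
[379 189] 0.044 [ 0.545 -0.165] along 0.127 lat 0.058
[379 189] 0 [ 0.576 -0.198] along 0.166 lat 0.08
```

View pics/f.png

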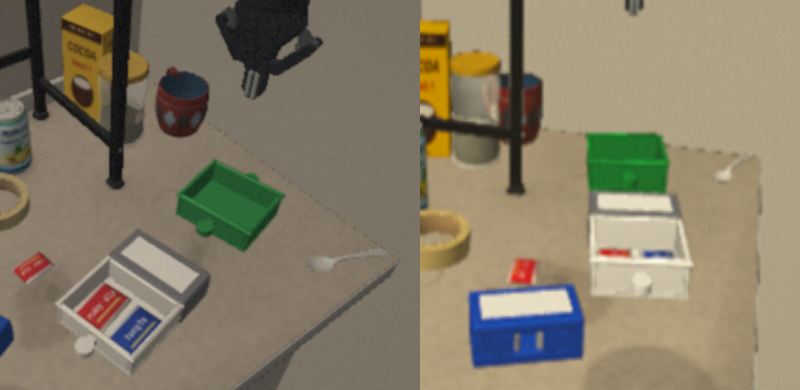

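The final picture shows the green tray standing flat at (230,205), on the worktop and clear of the dock. The white tray at (120,315) is still clicked on with both sachets inside, everything else is in place, and the arm is clear.

```bash
python3 -c "
from h import *
sign_off()"
```

```text
the job is handed in; nothing more can be done
```

I pulled the green tray straight off the dock with closed fingertips inside its outer wall. It snapped free with about 18 N at the wrist, and I slid it out on the worktop and lifted the arm clear. I signed off at about 7 s.

- **Green tray:** it stands flat and in line with the dock. The gap between its near wall and the dock is about 95 mm, or about 67 mm to the tip of its tongue. The rim corners agree to about 3 mm along the pull line. The tool tilted up to about 4° during the pull, but no tilt of the tray showed in the pictures. I took none at the moment of the snap.
- **Everything else:** in the final views the white tray is still clicked on with both sachets inside. The small red sachet, the blue look-alike, the jar, the mug and the spoon look undisturbed.
- **Checks that disagreed:** the two dock position estimates, from the scene and wrist cameras, differed by 4 mm and about 0.5°, so I used roughly their mean. No check failed.

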